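Unlatch the battery pack and latch it into the bench supply

ROBOT

A 6-joint arm with a two-finger parallel gripper is mounted at the origin on a cart in front of the work surface, level with it; the furniture and walls round the work are solid. World frame = base frame: x ahead of the robot, y to its left, z up, the work surface at z = 0. Lengths are in m, angles in rad, forces in N, time in s.
With the tool pointing down it reaches from about 0.325 to 0.775 m from the base axis. Payload 5.5 kg.
Tool frame: the origin (TCP) lies on the centre line of the jaws, within the pads' length; the fingertips stand 14 mm ahead of it and the grasp point (between the pads) lies 5 mm behind it (tips_ahead is the distance from the TCP to the fingertips, in m); z points along the fingers, y is the direction in which the jaws open and shut (so a half turn about z gives the same grasp; the last joint's range is limited). The gripper opens to 88 mm and grips with 3 to 60 N. Pads are 20 mm wide; open, the fingers measure 115 mm over their backs; the gripper's body (75 mm by 178 mm) begins 61 mm behind the grasp point.
Start: joints at [0.706, 0.091, 1.231, -0, 1.82, -0.057], TCP at [0.434, 0.415, 0.237] pointing down, gripper open.
Joint ranges: [-2.87, 2.87], [-0.86, 2.18], [0.17, 2.46], [-1.51, 4.65], [0.06, 2.69], [-2.65, 2.65]. Speed limits (rad/s): [2.57, 2.57, 3.01, 3.14, 3.14, 3.14].

INTERFACE

Orientations are given as a unit quaternion [x, y, z, w].
In Python, from rig import * gives the robot as it stands.
- The arm moves only by the tool servo_tool, never from a script. Its argument "rows" is text: rows parted by semicolons, each of 5 numbers parted by spaces: the opening in per cent of the stroke, from 0 (shut) to 100 (fully open), then the shift along the tool's x, y, z in cm, then the turn about the tool's z in degrees. In form: fingers x y z roll; .... A call has 1 to 12 rows; each row shifts and turns the commanded pose from where the row before left it, along the tool's axes as they then stand; what a row does not reach is not made up. A row lasts 1/10 s, in which the tool goes at most 50 mm and 8.59 degrees, less where a joint would pass 70% of its speed; a pose out of reach is approached as far as the arm can. A call with a gripper value outside its range is refused whole. The fingers move at their own pace and stop on an object; "squeeze" is the grip in N (left out, the last holds). Time passes only in rows, so rows that do not move let the fingers close. It gives the time, the measured TCP pose, the force and the opening at its end, in the units of the state.
- sense(): the state, without advancing time (a new reading comes with each control period).
- camera(name): name is "side" or "top" or "wrist"; returns a dict with "color" (384x512x3 uint8, red, green, blue), "mtx" (3x3 intrinsics, pixels), "extrinsics" (4x4, takes a point from camera to world coordinates). Camera axes: x right, y down, z forward; pixel columns grow to the right and rows downward; lengths in m; the calibration is good to about 2 mm. A picture is of the moment at which its call begins. There is no depth.
- hand_in(): hands the job in, once; it reports no verdict.
The state is a dict: "time_s": time; "joint_pos": joint angles; "qvel": joint speeds; "tau": joint torques, N m; "tool_pos": TCP position; "tcp_rot": TCP orientation; "ft_force": force on the tool from outside, world axes, zero at the start; "wrist_torque": the same for the moment, N m; "finger_gap": opening from 0.0 (shut) to 1.0 (fully open).
Only numpy, scipy, OpenCV 4.12 (cv2) and the standard library are available. Lean on these libraries where they do the work, as an engineer would, in place of code of your own. Each camera call takes 0.05 s, during which the arm holds its last target.

TASK

The battery pack in the charger is full: squeeze its sprung side tab in, lift the pack out of the charger, and press it fully home into the empty well of the bench supply, so that its tab snaps out again and the pack stays latched when you let go. Handle it gently: do not wrench it against its latch, crush it or ram it in, keep it upright, and leave the loose hex keys and the small wrench where they lie.

Things in the scene. Friction and masses are not known exactly. Their poses are not given: they have to be found in the camera images.
- pack_grip (a point): Grip point of the black battery pack: on its vertical axis, 58 mm above its underside, 16 mm below its top, 76 mm above the bench when latched. z up, y towards its sprung tab. Squeeze the head along y, one finger on the tab, one on the plain face across from it; these are 52 mm apart with the tab out, 46 mm with it fully in (then even about this point). The rubber rim below reaches 49 mm above the bench.
- pack_foot (a point): Centre of the pack's underside; same axes as pack_grip. The pack is 74 mm tall, 0.28 to 0.54 kg: a lower body 70 mm (x) by 56 mm (y), 31 mm tall, and on it a narrower head 60 by 46 mm. Latched in a well it stands 28 mm deep, and only the head is free above the rim.
- tab_face (a point): Centre of the outer face of the grey ribbed snap tab on the pack's +y side. The face is 30 mm wide (x), from 36 to 70 mm above the pack's underside, and stands 6 mm proud of the head. Low on the tab a hook, flat on top, catches 3.5 mm under the well's lip; it is sloped below, so a firm push on the pack's top (about 27 N) also snaps it in.
- pack_tab (a joint): The tab's inward travel in m: 0 out (latched), 0.006 fully in, flush with the head; about 5 mm frees the hook. Its spring takes 5 N at the start, 8.5 N fully in. In a latched pack the ejector presses the hook up against its lip, and this friction adds about 6 N; pressing the pack down 1 mm unloads it. Squeeze with 15 to 20 N; more than 27 N cracks the case.
- charger: Plain grey charger, fixed to the bench, holding the pack: 120 mm (x) by 104 mm (y) by 45 mm, cooling slots in its front (-x) end, a dark stub 16 mm long at its back. Origin: centre of its underside. The pack sits in the well in its top with the same x and y axes, catch lip on the +y side.
- supply: Grey bench supply, fixed to the bench, with an empty well like the charger's (catch lip on its +y side). Same size, but with a low panel box on its front (-x) side: 36 mm deep, dark window, small knob, two brass-tipped terminals up to 50 mm high. Origin: on the bench under the centre of its well; the pack must sit with the same x and y axes.
- charger_well (a point): Centre of the floor of the charger's well, 17 mm above the bench. The well is 73 by 59 mm, 28 mm deep, with a rounded rubber rim 4 mm higher. A sprung ejector plate in the floor lifts an unlatched pack 6 mm (12.5 N when down, 9 N when up).
- supply_well (a point): Centre of the floor of the supply's well, 17 mm above the bench, with the supply's axes; well, rim and ejector plate as in the charger. A latched pack's underside rests 0 to 1 mm above it, an unlatched one about 6 mm. Pressing the pack home takes 7 to 10 N beyond its weight, then it meets the solid floor; over 40 N would be ramming.
- hex_keys: Bystander: a hex key set in a holder, 112x45x18 mm, lying loose between the two housings.
- wrench_10: Bystander: a small wrench, 143x24x5 mm, lying loose near the bench's front edge.
Things that resemble listed ones, but are neither listed nor needed, are in the scene too. What is shaped like the part that bears pack_grip but orange is not meant.

How it is judged:
By the outcome, as a careful person would: the job done as asked, in the order asked, and still so for the second after the job is handed in, with the robot touching nothing.
It also fails if it takes over 51 s, if anything falls off the work surface, if the arm or the gripper's body presses on something with over 40 N, if the wrist force passes 120 N, or if a joint passes its speed limit or range.

## Working session

There is one attempt and no reset: what is moved stays moved. The work goes in short steps, Python scripts to look and compute and a tool call to move; the robot and the scene stay as the last step left them, time stands still between calls to the robot, and variables do not carry over. Pictures are saved under pics/ and viewed, and the job is handed in when it is done.

Besides the shell and the picture viewer there is one more tool, called after ">>>" in YAML: its name, and indented under it one key for each argument. servo_tool: Moves the arm, as the interface text tells. Its arguments: {"type":"object","properties":{"rows":{"type":"string"},"squeeze":{"type":"number"}},"required":["rows"]}

```bash
mkdir -p pics; ls
python3 - <<'E'
from rig import *
import cv2
print(sense())
for n in ["side","top","wrist"]:
    c=camera(n); cv2.imwrite(f"pics/{n}0.png",c["color"][:,:,::-1]); print(n,c["mtx"],c["extrinsics"])
E
```

```text
pics
{'time_s': 0.0, 'joint_pos': array([ 7.06322697e-01,  9.18219489e-02,  1.23185106e+00, -6.21213208e-06,
        1.81981911e+00, -5.67221903e-02]), 'qvel': array([-0.00019909,  0.00024238,  0.00056626,  0.00027575,  0.0002928 ,
       -0.00033183]), 'tau': array([-1.77943875e-03, -4.46439886e+01, -4.06447291e+01,  6.97052828e-02,
        2.91053625e-02, -9.89094724e-05]), 'tool_pos': array([0.43344582, 0.41448621, 0.23554863]), 'tcp_rot': array([ 3.92985707e-01,  9.19544089e-01, -8.52096244e-04, -4.19443492e-04]), 'ft_force': array([-0.64363733, -0.98973304, -0.22589017]), 'wrist_torque': array([ 0.01249119, -0.05357983,  0.04440965]), 'finger_gap': 1.0039138315639546}
side [[483.79885075   0.         263.07701085]
 [  0.         483.79885075 179.19196185]
 [  0.           0.           1.        ]] [[ 0.68495728 -0.6337804   0.35938269  0.05450261]
 [-0.72849487 -0.60344047  0.32427584 -0.31667569]
 [ 0.01134639 -0.48392355 -0.87503672  1.08112648]
 [ 0.          0.          0.          1.        ]]
top [[468.62155174   0.         254.40910709]
 [  0.         468.62155174 181.0283154 ]
 [  0.           0.           1.        ]] [[ 4.74096453e-03 -9.85973107e-01  1.66836913e-01  2.61027933e-01]
 [-9.99705940e-01 -7.05483855e-04  2.42391340e-02  2.20211504e-02]
 [-2.37814335e-02 -1.66902770e-01 -9.85686517e-01  1.19464617e+00]
 [ 0.00000000e+00  0.00000000e+00  0.00000000e+00  1.00000000e+00]]
wrist [[280.09836306   0.         259.06363307]
 [  0.         280.09836306 191.14521051]
 [  0.           0.           1.        ]] [[ 7.23055867e-01  6.59698532e-01  2.04909882e-01  3.77122879e-01]
 [ 6.90789288e-01 -6.90249901e-01 -2.15325880e-01  4.74345726e-01]
 [-6.11141470e-04  2.97242192e-01 -9.54801920e-01  3.83017174e-01]
 [ 0.00000000e+00  0.00000000e+00  0.00000000e+00  1.00000000e+00]]
```

View pics/side0.png

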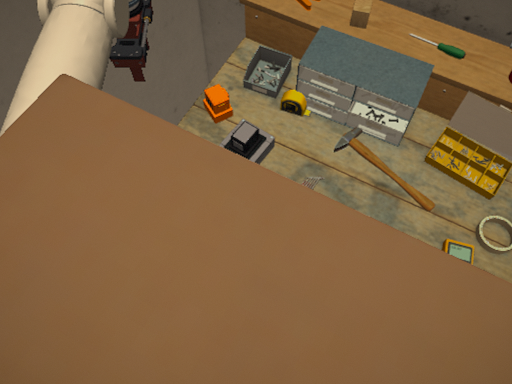

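View pics/top0.png

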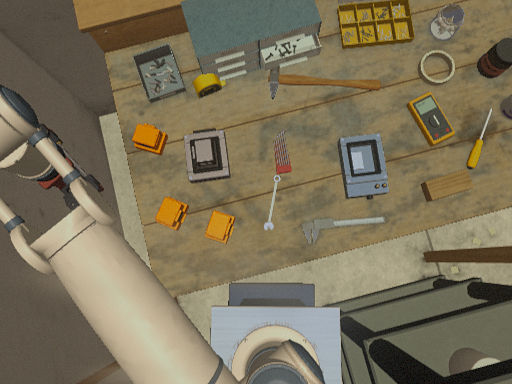

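View pics/wrist0.png

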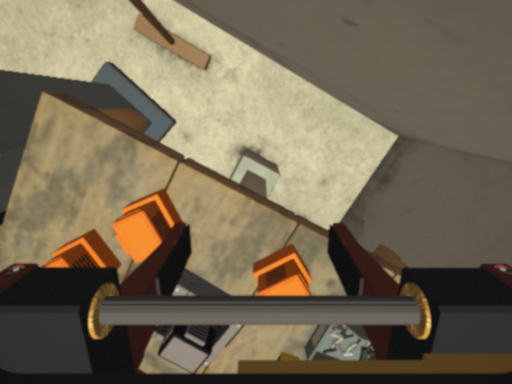

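The top view shows the charger with the black pack at about (207,155) and the supply with the empty well at about (363,166). The hex keys are at (282,155) and the wrench at (272,203). The orange packs at (149,138), (171,212) and (220,226) are decoys. The black pack fits the description, so I'll confirm it in an enlarged crop.

Run:
```python
import cv2,numpy as np
t=cv2.imread("pics/top0.png")
a=cv2.resize(t[120:190,175:240],None,fx=8,fy=8,interpolation=cv2.INTER_CUBIC)[:560,:400]
a=cv2.resize(t[122:192,180:237],(456,560),interpolation=cv2.INTER_CUBIC)
cv2.imwrite("pics/topA.png",a)
b=cv2.resize(t[128:203,332:396],(512,600),interpolation=cv2.INTER_CUBIC)
cv2.imwrite("pics/topB.png",b)
s=cv2.imread("pics/side0.png")
cv2.imwrite("pics/sideA.png",cv2.resize(s[75:175,180:300],(720,600),interpolation=cv2.INTER_CUBIC))
```

```text
(no output)
```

View pics/topA.png

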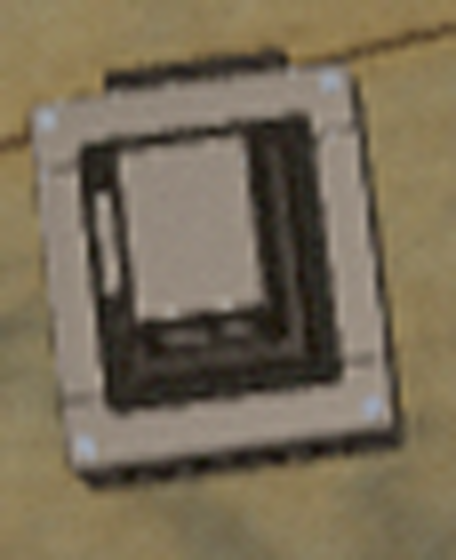

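View pics/topB.png

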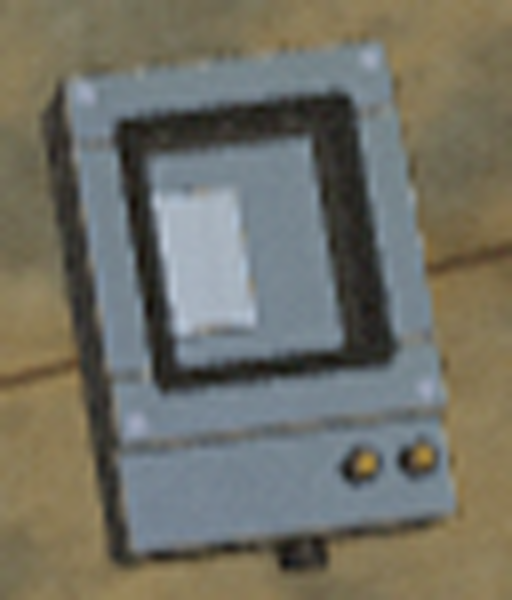

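View pics/sideA.png

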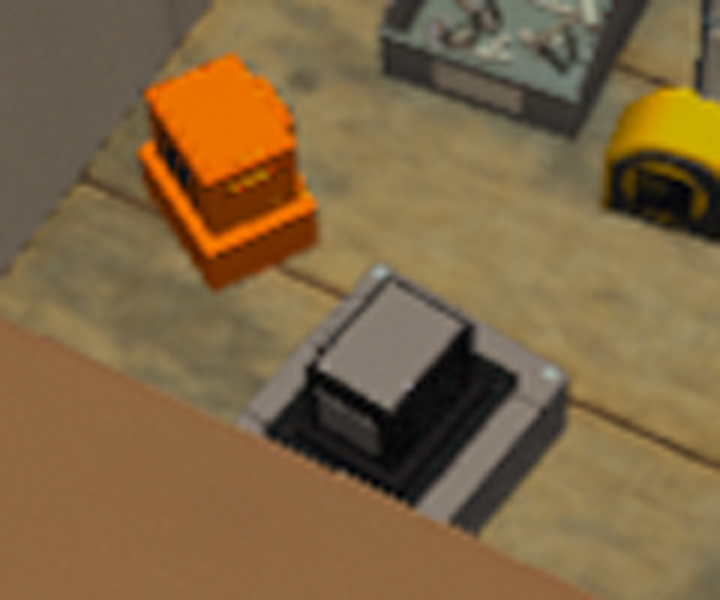

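The crops confirm it. The black pack has its grey tab on the left (+y) side, sits in the charger with the slots at bottom (-x) and the stub at top. The supply's well is empty and its panel is at the bottom. The corner screws on top (z≈45 mm) make good markers.

```bash
cat > h.py <<'E'
import numpy as np,cv2
from scipy.spatial.transform import Rotation as R
def ray(c,uv,z):
    K,E=c["mtx"],c["extrinsics"]
    d=E[:3,:3]@np.linalg.solve(K,[uv[0],uv[1],1.]); o=E[:3,3]
    return o+d*(z-o[2])/d[2]
def proj(c,p):
    E=c["extrinsics"]; q=c["mtx"]@(E[:3,:3].T@(np.asarray(p)-E[:3,3])); return q[:2]/q[2]
def blob(img,uv,r=3):
    # brightness/blue-weighted centroid near uv
    u,v=np.round(uv).astype(int); w=img[v-r:v+r+1,u-r:u+r+1].astype(float)
    g=w.sum(2); g=np.clip(g-np.percentile(g,70),0,None)
    yy,xx=np.mgrid[v-r:v+r+1,u-r:u+r+1]; return np.array([(g*xx).sum(),(g*yy).sum()])/g.sum()
def rect(P):  # order: back-left(+x+y), back-right, front-right, front-left
    P=np.array(P); ctr=P.mean(0); fx=(P[0]+P[1]-P[2]-P[3])/2; fy=(P[0]+P[3]-P[1]-P[2])/2
    a1=np.degrees(np.arctan2(fx[1],fx[0])); a2=np.degrees(np.arctan2(-fy[0],fy[1]))
    return ctr,np.linalg.norm(fx[:2]),np.linalg.norm(fy[:2]),a1,a2
E
python3 - <<'E'
from rig import *
from h import *
c=camera("top"); im=c["color"]
A=[(47,120),(330,82),(372,405),(86,447)]; B=[(86,92),(369,58),(427,390),(136,423)]
for n,L,o in (("ch",A,(180,122)),("su",B,(332,128))):
    px=[(np.array(p)+.5)/8-.5+o for p in L]; px2=[blob(im,p,2) for p in px]
    for q in (px,px2): print(n,np.round(rect([ray(c,p,.045) for p in q])[0],4),np.round(rect([ray(c,p,.045) for p in q])[1:],4))
    print(np.round(px,1).tolist(),np.round(px2,1).tolist())
# pack top
q=[(122,150),(245,136),(268,308),(140,322)]
print(rect([ray(c,(np.array(p)+.5)/8-.5+(180,122),.092) for p in q]))
s=sense(); print(R.from_quat(s["tcp_rot"]).as_matrix().round(3))
E
```

```text
ch [0.5237 0.1735 0.045 ] [0.1059 0.0905 8.2065 8.152 ]
ch [0.5238 0.1738 0.045 ] [0.1061 0.0903 8.0176 8.1673]
[[185.4, 136.6], [220.8, 131.8], [226.1, 172.2], [190.3, 177.4]] [[185.5, 136.6], [220.7, 131.6], [225.9, 172.4], [190.2, 177.3]]
su [ 0.5154 -0.2214  0.045 ] [0.1066 0.0901 7.0972 6.791 ]
su [ 0.5154 -0.2212  0.045 ] [0.106  0.0903 7.14   7.0662]
[[342.3, 139.1], [377.7, 134.8], [384.9, 176.3], [348.6, 180.4]] [[342.1, 139.2], [377.7, 134.9], [384.8, 176.1], [348.5, 180.4]]
(array([0.52338939, 0.17208767, 0.092     ]), np.float64(0.05389693263190185), np.float64(0.03822393963619504), np.float64(7.9333846384386435), np.float64(6.47447929055812))
[[-0.691  0.723 -0.001]
 [ 0.723  0.691 -0.001]
 [ 0.    -0.001 -1.   ]]
```

>>> servo_tool:
  rows: "100 -2.3 0.92 0 0;100 -2.3 0.92 0 0;100 -2.3 0.92 0 0;100 -2.3 0.92 0 0;100 0 0 0 -7.8;100 0 0 0 -7.8;100 0 0 0 -7.8;100 0 0 0 -7.8;100 0 0 0 -7.8;100 0 0 0 -7.8;100 0 0 0 -7.6"
  squeeze: 17

```text
time_s: 1.3
tool_pos: [0.5238, 0.3736, 0.2362]
tcp_rot: [-0.074, 0.997, -0.0, -0.0]
ft_force: [0.7, -0.1, -1.0]
finger_gap: 0.999
```

```bash
cat >> h.py <<'E'
def goal(s,p,yaw):
    """needed shift in tool axes (cm) and roll (deg) so tool y points along yaw's y axis"""
    M=R.from_quat(s["tcp_rot"]).as_matrix(); d=M.T@(np.array(p)-s["tool_pos"])*100
    a=np.degrees(np.arctan2(M[1,1],M[0,1])); r=a-(yaw+90); r=(r+90)%180-90
    tilt=np.degrees(np.arccos(-M[2,2]))
    print("tcp",s["tool_pos"].round(4),"t",round(s["time_s"],2),"yaw",round(a-90,2),"tilt",round(tilt,2),"F",s["ft_force"].round(2),"gap_mm",round(s["finger_gap"]*88,2))
    print(" shift cm",d.round(3),"roll",round(r,2)," (shift axes before roll)")
E
python3 - <<'E'
from rig import *
from h import *
s=sense(); goal(s,(.5237,.1736,.071),8.1)
for n in ("wrist","top","side"):
    c=camera(n); cv2.imwrite(f"pics/{n}1.png",c["color"][:,:,::-1])
E
```

```text
tcp [0.5238 0.3736 0.2362] t 1.3 yaw 8.43 tilt 0.04 F [ 0.71 -0.08 -1.  ] gap_mm 87.91
 shift cm [  2.932 -19.774  16.531] roll 0.33  (shift axes before roll)
```

View pics/wrist1.png

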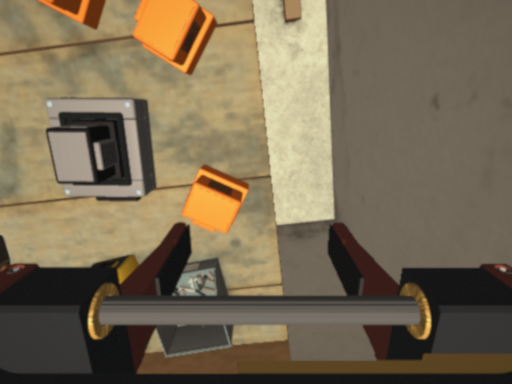

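>>> servo_tool:
  rows: "100 0 -4 0 0.3;100 0 -4 0 0;100 0 -4 0 0;100 0 -4 0 0;100 0 -3.8 0 0;100 0 0 0 0;100 0 0 0 0"

```text
time_s: 2.15
tool_pos: [0.5511, 0.1769, 0.2367]
tcp_rot: [-0.066, 0.998, 0.0, 0.0]
ft_force: [0.0, 0.4, -0.0]
finger_gap: 1.0
```

Run:
```python
from rig import *
from h import *
s=sense(); goal(s,(.5237,.1736,.071),8.1)
c=camera("wrist"); cv2.imwrite(f"pics/wrist2.png",c["color"][:,:,::-1])
np.savez("w2.npz",**c,**{k:s[k] for k in("tool_pos","tcp_rot")})
cv2.imwrite("pics/wrist2b.png",cv2.resize(c["color"][60:260,160:360,::-1],(600,600),interpolation=cv2.INTER_CUBIC))
```

```text
tcp [0.5511 0.1769 0.2367] t 2.15 yaw 7.57 tilt 0.03 F [ 0.03  0.38 -0.01] gap_mm 88.04
 shift cm [ 2.76   0.02  16.572] roll -0.53  (shift axes before roll)
```

View pics/wrist2b.png

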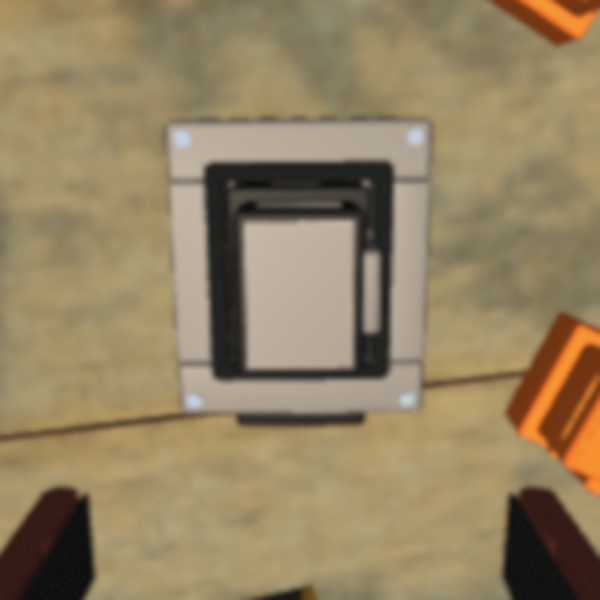

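The wrist crop shows the charger clearly, with screws at (181,138), (416,136), (408,400) and (194,401), the pack top in the middle and the tab on the right (+y).

Run:
```python
from h import *
c=dict(np.load("w2.npz")); im=c["color"]
L=[(408,400),(194,401),(181,138),(416,136)]
px=[(np.array(p)+.5)/3-.5+(160,60) for p in L]; px2=[blob(im,p,3) for p in px]
for q in (px,px2):
    r=rect([ray(c,p,.045) for p in q]); print(np.round(r[0],4),np.round(r[1:],4))
q=[(356,370),(247,370),(243,219),(358,219)]
r=rect([ray(c,(np.array(p)+.5)/3-.5+(160,60),.092) for p in q]); print("packtop",np.round(r[0],4),np.round(r[1:],4))
```

```text
[0.5246 0.1747 0.045 ] [0.1068 0.0907 8.1254 7.911 ]
[0.5246 0.1746 0.045 ] [0.1064 0.0901 7.9619 7.9532]
packtop [0.5245 0.175  0.092 ] [0.0536 0.0393 7.9797 7.5358]
```

>>> servo_tool:
  rows: "100 0.9 0 2.5 -0.4;100 0.9 0 2.5 0;100 0.87 -0.11 2.5 0;100 0 0 2.5 0;100 0 0 1 0;100 0 0 0 0;100 0 0 0 0"

```text
time_s: 2.9
tool_pos: [0.5251, 0.1734, 0.1277]
tcp_rot: [-0.072, 0.997, 0.0, 0.001]
ft_force: [0.9, -0.6, -0.4]
finger_gap: 1.0
```

Run:
```python
from rig import *
from h import *
s=sense(); goal(s,(.5246,.1747,.071),8.0)
c=camera("wrist"); cv2.imwrite(f"pics/wrist3.png",c["color"][:,:,::-1])
np.savez("w3.npz",**c,**{k:s[k] for k in("tool_pos","tcp_rot")})
```

```text
tcp [0.5251 0.1734 0.1277] t 2.9 yaw 8.24 tilt 0.06 F [ 0.88 -0.59 -0.41] gap_mm 88.01
 shift cm [0.035 0.136 5.67 ] roll 0.24  (shift axes before roll)
```

View pics/wrist3.png

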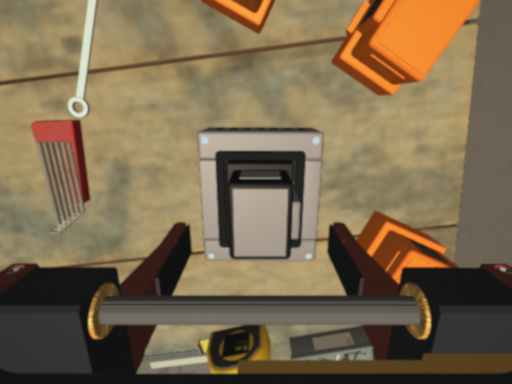

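Run:
```python
from h import *
c=dict(np.load("w3.npz")); im=c["color"]
px=[(310,254),(211,256),(205,141),(317,141)]; px2=[blob(im,p,3) for p in px]
print(np.round(px2,1).tolist())
r=rect([ray(c,p,.045) for p in px2]); print(np.round(r[0],4),np.round(r[1:],4))
```

```text
[[308.4, 255.7], [211.1, 255.4], [204.7, 139.8], [315.7, 140.0]]
[0.5245 0.1746 0.045 ] [0.1063 0.0903 8.0679 8.0544]
```

>>> servo_tool:
  rows: "100 0.03 0.13 1.5 0.2;100 0 0 1 0;100 0 0 0.5 0;100 0 0 0 0;100 0 0 0 0"

```text
time_s: 3.45
tool_pos: [0.5242, 0.1738, 0.0965]
tcp_rot: [-0.07, 0.998, -0.0, -0.0]
ft_force: [0.6, -0.1, 0.0]
finger_gap: 1.002
```

Run:
```python
from rig import *
from h import *
s=sense(); goal(s,(.5246,.1747,.071),8.0)
```

```text
tcp [0.5242 0.1738 0.0965] t 3.45 yaw 8.01 tilt 0.02 F [ 0.62 -0.11  0.05] gap_mm 88.15
 shift cm [-0.054  0.085  2.551] roll 0.01  (shift axes before roll)
```

```bash
cat >> h.py <<'E'
def avg(sense,camera,n=6,cam="wrist"):
    L=[]
    for i in range(n): c=camera(cam); L.append(sense())
    s=dict(L[-1])
    print("std mm",(np.std([l["tool_pos"] for l in L],0)*1000).round(2))
    for k in("tool_pos","ft_force","finger_gap","wrist_torque"): s[k]=np.mean([l[k] for l in L],0)
    s["tcp_rot"]=R.from_quat([l["tcp_rot"] for l in L]).mean().as_quat()
    return s,c
E
python3 - <<'E'
from rig import *
from h import *
s,c=avg(sense,camera); goal(s,(.5246,.1747,.071),8.0)
E
```

```text
std mm [0.05 0.02 0.1 ]
tcp [0.5245 0.1739 0.0971] t 3.75 yaw 8.01 tilt 0.04 F [0.04 0.   0.01] gap_mm 87.97
 shift cm [-0.024  0.078  2.609] roll 0.01  (shift axes before roll)
```

>>> servo_tool:
  rows: "100 0 0.08 1 0;100 0 0 1 0;100 0 0 0.6 0;100 0 0 0 0;100 0 0 0 0"

```text
time_s: 4.25
tool_pos: [0.5239, 0.1746, 0.0702]
tcp_rot: [-0.07, 0.998, -0.0, -0.0]
ft_force: [0.2, 0.0, 0.8]
finger_gap: 1.003
```

Run:
```python
from rig import *
from h import *
s,c=avg(sense,camera,4); goal(s,(.5246,.1747,.071),8.0)
```

```text
std mm [0.09 0.03 0.18]
tcp [0.5243 0.1747 0.071 ] t 4.45 yaw 8.02 tilt 0.03 F [ 0.15  0.06 -0.09] gap_mm 88.02
 shift cm [-0.029 -0.005 -0.003] roll 0.02  (shift axes before roll)
```

>>> servo_tool:
  rows: "80 0 0 0 0;66 0 0 0 0;60 0 0 0 0;57 0 0 0 0;54 0 0 0 0;50 0 0 0 0;46 0 0 0 0;46 0 0 0 0;46 0 0 0 0"
  squeeze: 18

```text
time_s: 5.35
tool_pos: [0.5243, 0.1743, 0.0723]
tcp_rot: [-0.07, 0.998, -0.0, 0.0]
ft_force: [-2.5, -1.8, 6.4]
finger_gap: 0.52
```

Run:
```python
from rig import *
from h import *
s,c=avg(sense,camera,4); goal(s,(.5246,.1747,.071),8.0);print(s["wrist_torque"])
cv2.imwrite(f"pics/wrist4.png",c["color"][:,:,::-1])
```

```text
std mm [0.01 0.01 0.02]
tcp [0.5243 0.1742 0.0723] t 5.55 yaw 8.0 tilt 0.07 F [-3.04 -1.78  7.75] gap_mm 46.02
 shift cm [-0.033  0.042  0.126] roll 0.0  (shift axes before roll)
[-0.23444811  0.65689545  0.03375634]
```

View pics/wrist4.png

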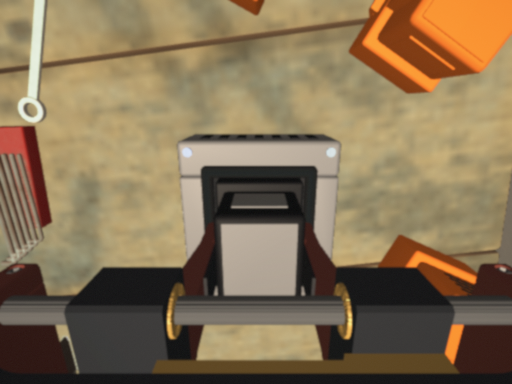

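>>> servo_tool:
  rows: "46 0 0 -0.3 0;46 0 0 -0.4 0;46 0 0 -0.5 0;46 0 0 -0.5 0;46 0 0 -0.5 0;46 0 0 -0.8 0;46 0 0 -1 0;46 0 0 -1 0;46 0 0 0 0"

```text
time_s: 6.45
tool_pos: [0.5252, 0.175, 0.1232]
tcp_rot: [-0.07, 0.998, 0.0, 0.002]
ft_force: [-1.0, -0.2, -3.8]
finger_gap: 0.525
```

Run:
```python
from rig import *
from h import *
s,c=avg(sense,camera,4); goal(s,(.5154,-.2213,.2),7.1);print(s["wrist_torque"])
cv2.imwrite(f"pics/wrist5.png",c["color"][:,:,::-1])
```

```text
std mm [0.33 0.08 0.74]
tcp [0.5243 0.1747 0.121 ] t 6.65 yaw 8.02 tilt 0.04 F [-0.08 -0.17 -3.47] gap_mm 46.02
 shift cm [  6.396 -39.089  -7.907] roll 0.92  (shift axes before roll)
[ 0.05037421  0.01882682 -0.01162721]
```

View pics/wrist5.png

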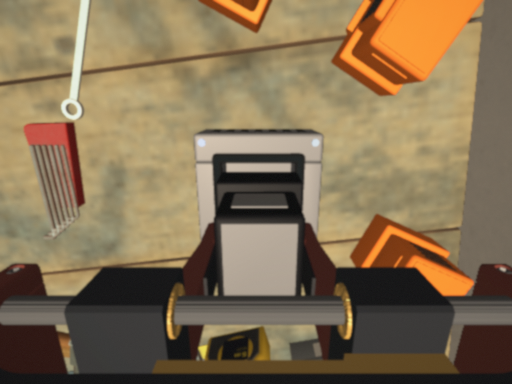

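>>> servo_tool:
  rows: "46 0 0 -1.5 0;46 0 0 -3 0;46 0 -1 -2 0;46 0.2 -2.5 -0.5 0;46 0.2 -4 0 0.3;46 0.2 -4.5 0 0.3;46 0.2 -4.5 0 0.3;46 0.2 -4.5 0 0;46 0.2 -4.5 0 0;46 0.2 -4.5 0 0;46 0.2 -4 0 0"

```text
time_s: 7.75
tool_pos: [0.5521, -0.1668, 0.1916]
tcp_rot: [-0.062, 0.998, -0.0, 0.0]
ft_force: [1.2, 0.8, -3.0]
finger_gap: 0.519
```

>>> servo_tool:
  rows: "46 0 -2.5 0 0;46 0 -1.5 0 0;46 0 -0.7 0 0;46 0 0 0 0;46 0 0 0 0;46 0 0 0 0"

```text
time_s: 8.35
tool_pos: [0.5582, -0.2098, 0.1909]
tcp_rot: [-0.063, 0.998, 0.0, 0.0]
ft_force: [-0.5, 1.0, -2.8]
finger_gap: 0.522
```

Run:
```python
from rig import *
from h import *
s,c=avg(sense,camera,4); goal(s,(.5154,-.2213,.2),7.1);print(s["wrist_torque"])
np.savez("w6.npz",**c,**{k:s[k] for k in("tool_pos","tcp_rot")})
cv2.imwrite(f"pics/wrist6.png",c["color"][:,:,::-1])
```

```text
std mm [0.02 0.2  0.03]
tcp [ 0.5582 -0.2102  0.1908] t 8.55 yaw 7.19 tilt 0.01 F [-0.09  0.2  -3.15] gap_mm 46.06
 shift cm [ 4.384 -0.563 -0.918] roll 0.09  (shift axes before roll)
[ 0.04513692  0.00225613 -0.0062723 ]
```

View pics/wrist6.png

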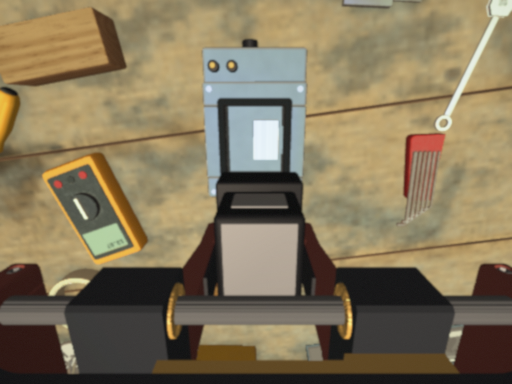

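Run:
```python
from h import *
c=dict(np.load("w6.npz")); im=c["color"]
cv2.imwrite("pics/wrist6b.png",cv2.resize(im[70:210,190:330,::-1],(560,560),interpolation=cv2.INTER_CUBIC))
for p in [(213,192),(298,190),(209,88),(301,88)]:
    b=blob(im,p,3); print(p,b.round(1),ray(c,b,.045).round(4))
# predicted screws
for X,y in (((.5163,-.2202),7.0),):
    a=np.radians(y)
    for sx,sy in ((1,1),(1,-1),(-1,-1),(-1,1)):
        q=np.array(X)+np.array([[np.cos(a),-np.sin(a)],[np.sin(a),np.cos(a)]])@(sx*.0531,sy*.0451); print(q.round(4),proj(c,[*q,.045]).round(1))
```

```text
(213, 192) [213.  191.3] [ 0.5743 -0.2586  0.045 ]
(298, 190) [296.5 188.1] [ 0.5593 -0.1684  0.045 ]
(209, 88) [208.4  88.4] [ 0.4689 -0.2712  0.045 ]
(301, 88) [299.8  88.4] [ 0.4577 -0.182   0.045 ]
[ 0.5635 -0.169 ] [295.3 191.7]
[ 0.5745 -0.2585] [213.1 191.5]
[ 0.4691 -0.2714] [208.1  88.5]
[ 0.4581 -0.1819] [299.8  88.8]
```

View pics/wrist6b.png

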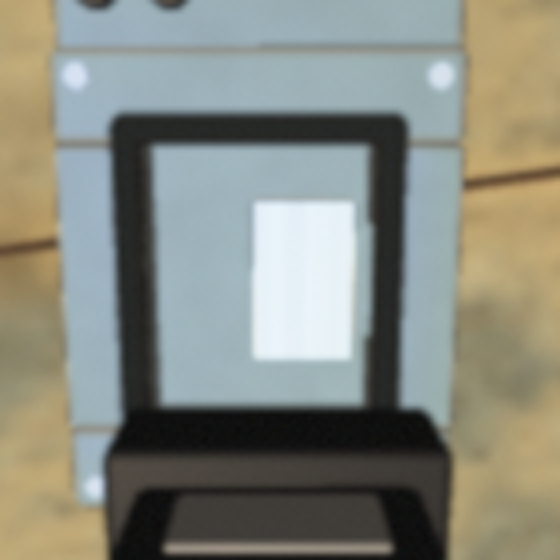

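>>> servo_tool:
  rows: "46 1 -0.2 0 0.2;46 1.5 -0.27 0 0;46 1.3 0 0 0;46 0.53 0 0 0;46 0 0 1.5 0;46 0 0 2.5 0;46 0 0 2 0;46 0 0 1 0;46 0 0 0 0;46 0 0 0 0"

```text
time_s: 9.55
tool_pos: [0.5159, -0.2211, 0.121]
tcp_rot: [-0.06, 0.998, -0.0, 0.0]
ft_force: [0.7, -0.1, -2.7]
finger_gap: 0.522
```

Run:
```python
from rig import *
from h import *
s,c=avg(sense,camera,4); goal(s,(.5158,-.2203,.1),7.0);print(s["wrist_torque"])
np.savez("w7.npz",**c,**{k:s[k] for k in("tool_pos","tcp_rot")})
for p in [(.5158,-.2203)]:
    a=np.radians(7.0)
    for sx,sy in ((-1,-1),(-1,1)):
        q=np.array([.5161,-.2203])+np.array([[np.cos(a),-np.sin(a)],[np.sin(a),np.cos(a)]])@(sx*.0531,sy*.0451); u=proj(c,[*q,.045]);b=blob(c["color"],u,4); print(u.round(1),b.round(1),q.round(4),ray(c,b,.045).round(4))
cv2.imwrite(f"pics/wrist7.png",c["color"][:,:,::-1])
t=camera("top")["color"][100:230,300:430,::-1]
cv2.imwrite("pics/top7.png",cv2.resize(t,(520,520),interpolation=cv2.INTER_CUBIC))
```

```text
std mm [0.04 0.05 0.14]
tcp [ 0.5163 -0.2214  0.122 ] t 9.75 yaw 6.92 tilt 0.13 F [-0.28  0.29 -2.91] gap_mm 46.08
 shift cm [0.042 0.113 2.198] roll -0.08  (shift axes before roll)
[7.48949986e-02 3.86953360e-05 1.42343281e-02]
[203.1 141.2] [203.5 141.4] [ 0.4689 -0.2715] [ 0.469  -0.2712  0.045 ]
[316.6 141. ] [317.  140.7] [ 0.4579 -0.182 ] [ 0.4576 -0.1817  0.045 ]
```

View pics/wrist7.png

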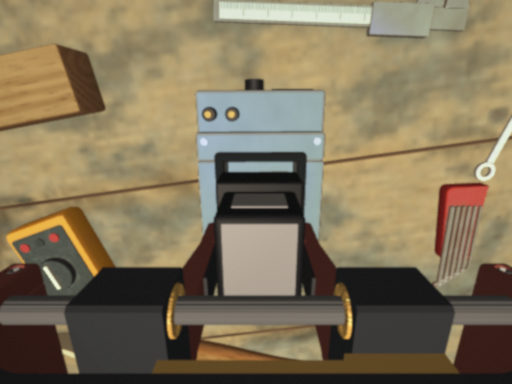

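View pics/top7.png

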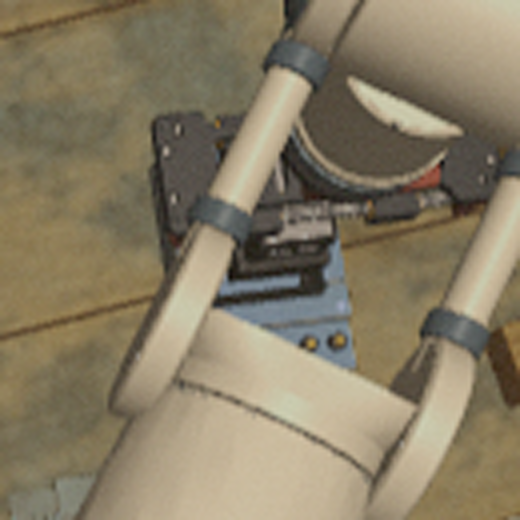

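>>> servo_tool:
  rows: "46 0.04 0.11 0 0;46 0 0 0.6 0;46 0 0 0.6 0;46 0 0 0.4 0;46 0 0 0 0;46 0 0 0 0"

```text
time_s: 10.4
tool_pos: [0.515, -0.22, 0.1043]
tcp_rot: [-0.06, 0.998, 0.0, -0.0]
ft_force: [-0.9, 0.1, -3.1]
finger_gap: 0.525
```

Run:
```python
from rig import *
from h import *
s,c=avg(sense,camera,4); goal(s,(.5158,-.2203,.076),7.0);print(s["wrist_torque"])
```

```text
std mm [0.06 0.02 0.13]
tcp [ 0.5152 -0.2201  0.1048] t 10.6 yaw 6.91 tilt 0.02 F [-0.11 -0.15 -3.19] gap_mm 46.05
 shift cm [-0.054 -0.024  2.885] roll -0.09  (shift axes before roll)
[ 0.03538461 -0.02028847  0.00206562]
```

>>> servo_tool:
  rows: "46 -0.05 -0.02 0 0;46 0 0 0.3 0;46 0 0 0.3 0;46 0 0 0.3 0;46 0 0 0.3 0;46 0 0 0 0"

```text
time_s: 11.2
tool_pos: [0.5153, -0.22, 0.0918]
tcp_rot: [-0.06, 0.998, 0.0, -0.001]
ft_force: [0.8, 0.6, -3.5]
finger_gap: 0.524
```

Run:
```python
from rig import *
from h import *
s,c=avg(sense,camera,4); goal(s,(.5158,-.2203,.076),7.0);print(s["wrist_torque"])
cv2.imwrite(f"pics/wrist8.png",c["color"][:,:,::-1])
```

```text
std mm [0.11 0.06 0.24]
tcp [ 0.5156 -0.2202  0.0925] t 11.4 yaw 6.92 tilt 0.01 F [ 0.01 -0.07 -3.07] gap_mm 45.96
 shift cm [-0.019 -0.017  1.652] roll -0.08  (shift axes before roll)
[ 0.04561981 -0.03341294 -0.00428411]
```

View pics/wrist8.png

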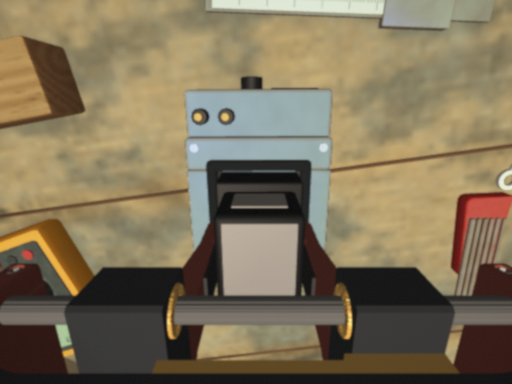

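The pack's foot is about 10 mm inside the rim and there is no side load. Continuing down to the ejector.

>>> servo_tool:
  rows: "46 0 0 0.3 0;46 0 0 0.3 0;46 0 0 0.3 0;46 0 0 0.3 0;46 0 0 0.3 0;46 0 0 0 0"

```text
time_s: 12.0
tool_pos: [0.5153, -0.22, 0.0769]
tcp_rot: [-0.06, 0.998, 0.0, -0.001]
ft_force: [-0.3, 0.4, -3.7]
finger_gap: 0.526
```

>>> servo_tool:
  rows: "46 0 0 0.2 0;46 0 0 0.1 0;46 0 0 0.1 0;46 0 0 0 0"

```text
time_s: 12.4
tool_pos: [0.5159, -0.2203, 0.0753]
tcp_rot: [-0.06, 0.998, -0.0, 0.001]
ft_force: [-3.1, 1.2, 6.0]
finger_gap: 0.522
```

Run:
```python
from rig import *
from h import *
s,c=avg(sense,camera,4); goal(s,(.5158,-.2203,.0703),7.0);print(s["wrist_torque"])
```

```text
std mm [0.01 0.01 0.02]
tcp [ 0.5159 -0.2203  0.0754] t 12.6 yaw 6.92 tilt 0.08 F [-2.95  1.17  5.46] gap_mm 45.8
 shift cm [ 0.013 -0.002  0.508] roll -0.08  (shift axes before roll)
[0.5163859  0.67790286 0.02357338]
```

>>> servo_tool:
  rows: "46 0 0 0.1 0;46 0 0 0.1 0;46 0 0 0.1 0;46 0 0 0.1 0;46 0 0 0.1 0;46 0 0 0 0"

```text
time_s: 13.2
tool_pos: [0.516, -0.2203, 0.0709]
tcp_rot: [-0.06, 0.998, -0.0, 0.001]
ft_force: [-3.7, 2.3, 8.5]
finger_gap: 0.52
```

Run:
```python
from rig import *
from h import *
s,c=avg(sense,camera,3); goal(s,(.5158,-.2203,.0703),7.0);print(s["wrist_torque"])
```

```text
std mm [0.   0.02 0.03]
tcp [ 0.516  -0.2203  0.071 ] t 13.35 yaw 6.92 tilt 0.1 F [-4.13  2.07  8.51] gap_mm 46.12
 shift cm [0.019 0.001 0.069] roll -0.08  (shift axes before roll)
[0.61403529 0.87533652 0.01264265]
```

>>> servo_tool:
  rows: "46 0 0 0.05 0;46 0 0 0.05 0;46 0 0 0.05 0;46 0 0 0 0"

```text
time_s: 13.75
tool_pos: [0.516, -0.2203, 0.0697]
tcp_rot: [-0.06, 0.998, -0.0, 0.001]
ft_force: [-4.2, 2.8, 9.0]
finger_gap: 0.52
```

Run:
```python
from rig import *
from h import *
s,c=avg(sense,camera,3); goal(s,(.5158,-.2203,.0703),7.0);print(s["wrist_torque"])
```

```text
std mm [0.01 0.01 0.01]
tcp [ 0.516  -0.2203  0.0697] t 13.9 yaw 6.92 tilt 0.11 F [-4.52  1.84  8.96] gap_mm 45.92
 shift cm [ 0.022  0.002 -0.06 ] roll -0.08  (shift axes before roll)
[0.6583802  0.95112536 0.00520584]
```

>>> servo_tool:
  rows: "46 0 0 0.05 0;46 0 0 0.05 0;46 0 0 0.05 0;46 0 0 0 0"

```text
time_s: 14.3
tool_pos: [0.5161, -0.2203, 0.0696]
tcp_rot: [-0.06, 0.998, -0.001, 0.001]
ft_force: [-8.0, 2.9, 15.0]
finger_gap: 0.526
```

Run:
```python
from rig import *
from h import *
s,c=avg(sense,camera,3); goal(s,(.5158,-.2203,.0703),7.0);print(s["wrist_torque"])
```

```text
std mm [0.   0.   0.01]
tcp [ 0.5161 -0.2203  0.0696] t 14.45 yaw 6.92 tilt 0.15 F [-6.94  3.08 15.49] gap_mm 45.87
 shift cm [ 0.028  0.006 -0.069] roll -0.08  (shift axes before roll)
[1.00716419 1.44580744 0.04980068]
```

It's on the floor: 15.5 N and z has stopped moving. Now letting the tab spring out while still holding down.

>>> servo_tool:
  rows: "57 0 0 0 0;57 0 0 0 0;57 0 0 0 0"

```text
time_s: 14.75
tool_pos: [0.517, -0.2202, 0.0682]
tcp_rot: [-0.061, 0.998, -0.001, 0.002]
ft_force: [-1.3, 2.5, 7.6]
finger_gap: 0.569
```

Run:
```python
from rig import *
from h import *
s,c=avg(sense,camera,3); goal(s,(.5158,-.2203,.0703),7.0);print(s["wrist_torque"])
cv2.imwrite(f"pics/wrist9.png",c["color"][:,:,::-1])
```

```text
std mm [0.01 0.01 0.01]
tcp [ 0.517  -0.2202  0.0682] t 14.9 yaw 6.94 tilt 0.23 F [-0.56  2.18  6.67] gap_mm 50.25
 shift cm [ 0.117 -0.001 -0.214] roll -0.06  (shift axes before roll)
[0.6541959  0.14295482 0.01249354]
```

View pics/wrist9.png

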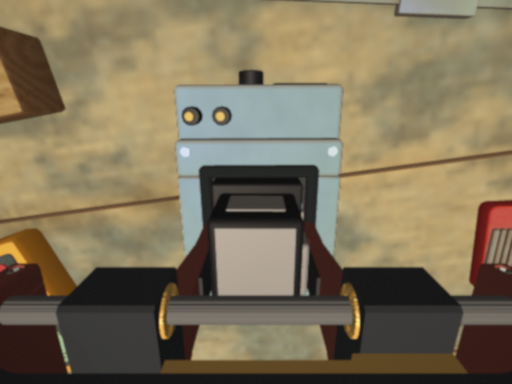

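>>> servo_tool:
  rows: "65 0 0 0 0;80 0 0 0 0;100 0 0 0 0;100 0 0 0 0;100 0 0 0 0"

```text
time_s: 15.4
tool_pos: [0.5155, -0.2201, 0.0652]
tcp_rot: [-0.06, 0.998, 0.0, -0.0]
ft_force: [-0.0, -0.1, 0.6]
finger_gap: 0.969
```

>>> servo_tool:
  rows: "100 0 0 -0.5 0;100 0 0 -1 0;100 0 0 -1.5 0;100 0 0 -2 0;100 -0.5 0 -2.5 0;100 -1 0 -2.5 0;100 -1 0 -2.5 0;100 -0.5 0 -2 0;100 0 0 -1 0;100 0 0 0 0;100 0 0 0 0"

```text
time_s: 16.5
tool_pos: [0.5451, -0.2166, 0.2202]
tcp_rot: [-0.06, 0.998, 0.0, -0.0]
ft_force: [-1.0, -0.8, -1.1]
finger_gap: 1.001
```

Run:
```python
from rig import *
from h import *
s,c=avg(sense,camera,4); goal(s,(.5158,-.2203,.0703),7.0)
np.savez("w10.npz",**c,**{k:s[k] for k in("tool_pos","tcp_rot")})
cv2.imwrite(f"pics/wrist10.png",c["color"][:,:,::-1])
```

```text
std mm [0.04 0.03 0.15]
tcp [ 0.5448 -0.2165  0.2193] t 16.7 yaw 6.9 tilt 0.12 F [0.18 0.81 0.04] gap_mm 88.06
 shift cm [ 2.901 -0.047 14.904] roll -0.1  (shift axes before roll)
```

View pics/wrist10.png

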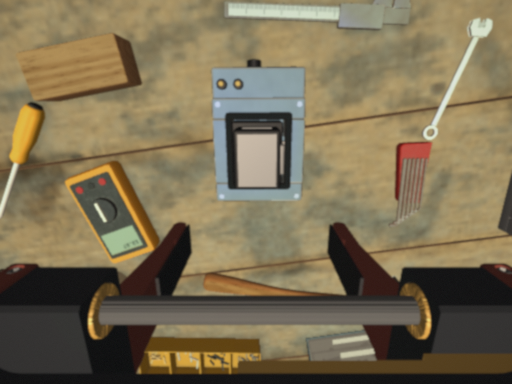

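The pack sits in the supply well at (258,152) with the tab out on the right at (282,152). The bystanders look undisturbed. Next I'll check the seated height from the top-face size and from parallax, comparing with the same view in the charger.

Run:
```python
from rig import *
from h import *
c=dict(np.load("w10.npz"))
cv2.imwrite("pics/wrist10b.png",cv2.resize(c["color"][85:215,190:320,::-1],(600,600),interpolation=cv2.INTER_CUBIC))
a=np.radians(7.0);Rm=np.array([[np.cos(a),-np.sin(a)],[np.sin(a),np.cos(a)]])
for z in (.091,.097):
  for sx,sy in ((-1,-1),(-1,1),(1,1),(1,-1)):
    q=np.array([.5161,-.2203])+Rm@(sx*.0268,sy*.0197); u=proj(c,[*q,z]); print(z,((u-(190,85)+.5)*600/130-.5).round(1))
t=camera("top"); cv2.imwrite("pics/top10.png",cv2.resize(t["color"][128:203,332:396,::-1],(512,600),interpolation=cv2.INTER_CUBIC))
cv2.imwrite("pics/top10f.png",t["color"][:,:,::-1])
```

```text
0.091 [221.2 219.7]
0.091 [409.2 219.3]
0.091 [404.8 465.1]
0.091 [227.2 465.5]
0.097 [219.1 222.5]
0.097 [411.1 222.1]
0.097 [406.5 472.7]
0.097 [225.4 473.1]
```

View pics/wrist10b.png

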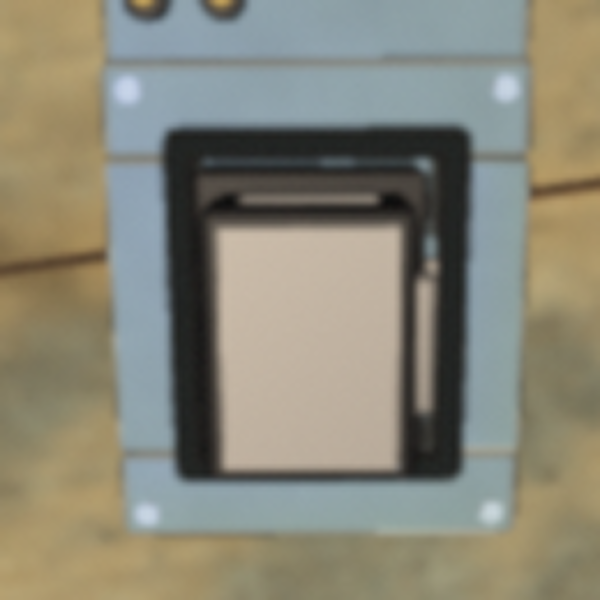

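View pics/top10f.png

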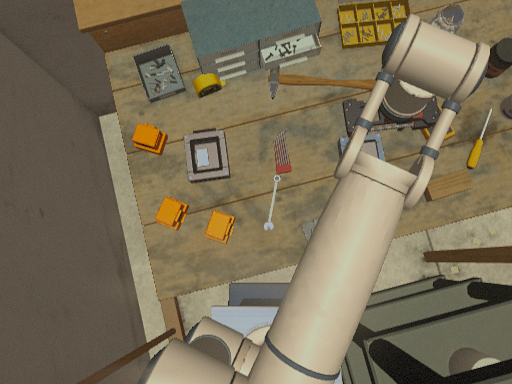

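Size and parallax point to a latched height (top edge length 245 px against 246 predicted latched and 250 unlatched), but the difference is small. A light touch on the top with shut fingers will settle it: contact should come near z=91–92 mm latched or 97 mm unlatched.

>>> servo_tool:
  rows: "60 1 0 1.5 0;20 1 0 2 0;0 0.9 0 2 0;0 0 0 2 0;0 0 0 1.5 0;0 0 0 0.8 0;0 0 0 0 0;0 0 0 0 0;0 0 0 0 0"
  squeeze: 5

```text
time_s: 17.65
tool_pos: [0.5172, -0.2203, 0.1239]
tcp_rot: [-0.06, 0.998, -0.0, 0.001]
ft_force: [0.3, 0.2, 0.1]
finger_gap: 0.219
```

Run:
```python
from rig import *
from h import *
s,c=avg(sense,camera,4); goal(s,(.5158,-.2203,.1055),7.0)
cv2.imwrite(f"pics/wrist11.png",c["color"][:,:,::-1])
```

```text
std mm [0.11 0.03 0.2 ]
tcp [ 0.5171 -0.2202  0.1236] t 17.85 yaw 6.92 tilt 0.09 F [-0.06  0.35 -0.58] gap_mm 9.35
 shift cm [0.131 0.011 1.812] roll -0.08  (shift axes before roll)
```

View pics/wrist11.png

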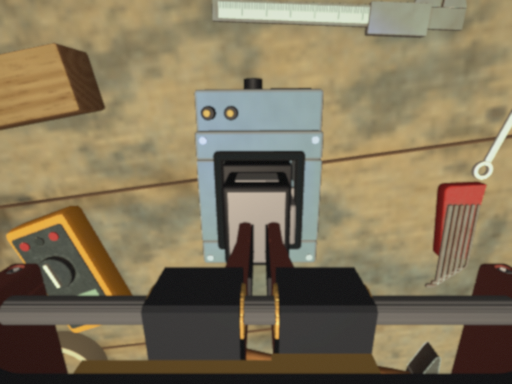

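>>> servo_tool:
  rows: "0 0.1 0 0.4 0;0 0 0 0.4 0;0 0 0 0.3 0;0 0 0 0.1 0;0 0 0 0 0;0 0 0 0 0"

```text
time_s: 18.45
tool_pos: [0.5156, -0.2202, 0.1111]
tcp_rot: [-0.06, 0.998, -0.0, 0.0]
ft_force: [-1.7, 0.6, 4.3]
finger_gap: 0.003
```

>>> servo_tool:
  rows: "0 0 0 0.1 0;0 0 0 0.1 0;0 0 0 0 0"

```text
time_s: 18.75
tool_pos: [0.516, -0.2202, 0.1108]
tcp_rot: [-0.06, 0.998, -0.0, 0.001]
ft_force: [-3.5, 2.7, 12.0]
finger_gap: 0.002
```

Run:
```python
from rig import *
from h import *
s,c=avg(sense,camera,3); goal(s,(.5158,-.2203,.1055),7.0)
```

```text
std mm [0.   0.01 0.  ]
tcp [ 0.516  -0.2202  0.1108] t 18.9 yaw 6.92 tilt 0.11 F [-3.63  1.78 11.08] gap_mm 0.22
 shift cm [ 0.022 -0.008  0.534] roll -0.08  (shift axes before roll)
```

The touch gives contact at about 97 mm, so the pack is not latched: it rose 6 mm on release, which disagrees with my visual size check. I'll fix it as described, with a firm but controlled push on the top (about 27 N).

>>> servo_tool:
  rows: "0 0 0 0.1 0;0 0 0 0.1 0;0 0 0 0 0"

```text
time_s: 19.2
tool_pos: [0.5165, -0.2202, 0.11]
tcp_rot: [-0.06, 0.998, -0.001, 0.002]
ft_force: [-4.0, 3.7, 15.7]
finger_gap: 0.006
```

>>> servo_tool:
  rows: "0 0 0 0.05 0;0 0 0 0.05 0;0 0 0 0 0"

```text
time_s: 19.5
tool_pos: [0.5167, -0.2201, 0.1095]
tcp_rot: [-0.061, 0.998, -0.001, 0.002]
ft_force: [-4.4, 4.0, 16.8]
finger_gap: 0.006
```

>>> servo_tool:
  rows: "0 0 0 0.1 0;0 0 0 0.05 0;0 0 0 0 0"

```text
time_s: 19.8
tool_pos: [0.5168, -0.2201, 0.1083]
tcp_rot: [-0.061, 0.998, -0.001, 0.002]
ft_force: [-3.8, 3.3, 17.9]
finger_gap: 0.005
```

>>> servo_tool:
  rows: "0 0 0 0.1 0;0 0 0 0.05 0;0 0 0 0 0"

```text
time_s: 20.1
tool_pos: [0.5169, -0.2201, 0.107]
tcp_rot: [-0.061, 0.998, -0.001, 0.002]
ft_force: [-3.9, 4.6, 18.9]
finger_gap: 0.008
```

Run:
```python
from rig import *
from h import *
s,c=avg(sense,camera,3); goal(s,(.5158,-.2203,.1055),7.0)
```

```text
std mm [0.01 0.01 0.01]
tcp [ 0.5169 -0.2201  0.107 ] t 20.25 yaw 6.94 tilt 0.3 F [-4.38  4.35 18.83] gap_mm 0.27
 shift cm [ 0.112 -0.005  0.154] roll -0.06  (shift axes before roll)
```

>>> servo_tool:
  rows: "0 0 0 0.1 0;0 0 0 0.05 0;0 0 0 0 0"

```text
time_s: 20.55
tool_pos: [0.5163, -0.2203, 0.1056]
tcp_rot: [-0.06, 0.998, -0.001, 0.002]
ft_force: [-7.7, 4.7, 20.7]
finger_gap: 0.005
```

>>> servo_tool:
  rows: "0 0 0 0.05 0;0 0 0 0.05 0;0 0 0 0 0"

```text
time_s: 20.85
tool_pos: [0.5163, -0.2202, 0.1055]
tcp_rot: [-0.06, 0.998, -0.001, 0.002]
ft_force: [-9.6, 4.8, 23.3]
finger_gap: 0.008
```

>>> servo_tool:
  rows: "0 0 0 0.05 0;0 0 0 0.05 0;0 0 0 0 0;0 0 0 0 0"

```text
time_s: 21.25
tool_pos: [0.5163, -0.2202, 0.1055]
tcp_rot: [-0.06, 0.998, -0.001, 0.002]
ft_force: [-11.1, 5.3, 28.0]
finger_gap: 0.003
```

Run:
```python
from rig import *
from h import *
s,c=avg(sense,camera,2); goal(s,(.5158,-.2203,.1055),7.0)
```

```text
std mm [0.02 0.01 0.01]
tcp [ 0.5163 -0.2202  0.1055] t 21.35 yaw 6.93 tilt 0.27 F [-10.91   6.16  28.14] gap_mm 0.42
 shift cm [ 0.053 -0.001 -0.004] roll -0.07  (shift axes before roll)
```

Solid stop at a tip height of about 91.5 mm. Backing off to see whether it stays down.

>>> servo_tool:
  rows: "0 0 0 -0.1 0;0 0 0 -0.1 0;0 0 0 -0.1 0;0 0 0 0 0"

```text
time_s: 21.75
tool_pos: [0.5162, -0.2203, 0.1056]
tcp_rot: [-0.06, 0.998, -0.001, 0.001]
ft_force: [-6.2, 2.9, 16.4]
finger_gap: 0.008
```

>>> servo_tool:
  rows: "0 0 0 -0.1 0;0 0 0 -0.1 0;0 0 0 0 0"

```text
time_s: 22.05
tool_pos: [0.5161, -0.2204, 0.1058]
tcp_rot: [-0.06, 0.998, -0.001, 0.001]
ft_force: [-2.8, 0.7, 9.3]
finger_gap: 0.009
```

>>> servo_tool:
  rows: "0 0 0 -0.1 0;0 0 0 -0.1 0;0 0 0 0 0"

```text
time_s: 22.35
tool_pos: [0.5159, -0.2201, 0.1064]
tcp_rot: [-0.06, 0.998, -0.0, 0.0]
ft_force: [-0.7, 1.4, 4.3]
finger_gap: 0.005
```

At 4.3 N the pack has risen only 0.9 mm, where an unlatched ejector would push back about 9 N. So the hook is holding. Retracting to confirm.

>>> servo_tool:
  rows: "0 0 0 -0.5 0;0 0 0 -1 0;0 0 0 -1 0;0 0 0 0 0;0 0 0 0 0;0 0 0 0 0"

```text
time_s: 22.95
tool_pos: [0.5155, -0.2202, 0.1308]
tcp_rot: [-0.06, 0.998, 0.0, -0.0]
ft_force: [0.1, -1.6, 0.2]
finger_gap: 0.006
```

Run:
```python
from rig import *
from h import *
s,c=avg(sense,camera,4); goal(s,(.5158,-.2203,.1055),7.0)
cv2.imwrite(f"pics/wrist12.png",c["color"][:,:,::-1])
```

```text
std mm [0.01 0.01 0.03]
tcp [ 0.5154 -0.2201  0.1306] t 23.15 yaw 6.92 tilt 0.05 F [-0.08  0.09 -0.19] gap_mm 0.53
 shift cm [-0.034 -0.025  2.512] roll -0.08  (shift axes before roll)
```

View pics/wrist12.png

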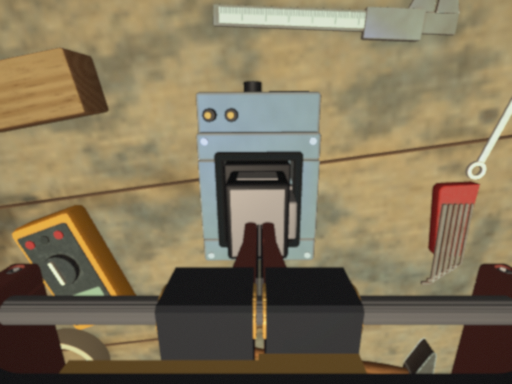

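>>> servo_tool:
  rows: "0 0 0 0.8 0;0 0 0 0.7 0;0 0 0 0.4 0;0 0 0 0 0;0 0 0 0 0"

```text
time_s: 23.65
tool_pos: [0.5155, -0.2201, 0.1119]
tcp_rot: [-0.06, 0.998, 0.0, -0.0]
ft_force: [-0.1, 0.7, -0.0]
finger_gap: 0.007
```

>>> servo_tool:
  rows: "0 0 0 0.1 0;0 0 0 0.1 0;0 0 0 0 0;0 0 0 0 0"

```text
time_s: 24.05
tool_pos: [0.5157, -0.2202, 0.1102]
tcp_rot: [-0.06, 0.998, -0.0, 0.0]
ft_force: [-0.5, -0.4, 0.5]
finger_gap: 0.005
```

>>> servo_tool:
  rows: "0 0 0 0.1 0;0 0 0 0 0;0 0 0 0 0"

```text
time_s: 24.35
tool_pos: [0.5156, -0.2202, 0.1091]
tcp_rot: [-0.06, 0.998, 0.0, -0.0]
ft_force: [-0.2, 0.1, -0.2]
finger_gap: 0.003
```

>>> servo_tool:
  rows: "0 0 0 0.1 0;0 0 0 0 0;0 0 0 0 0"

```text
time_s: 24.65
tool_pos: [0.5156, -0.2202, 0.1081]
tcp_rot: [-0.06, 0.998, 0.0, -0.0]
ft_force: [-0.1, -0.1, -0.3]
finger_gap: 0.007
```

There's no contact down to a tip height of 94 mm, where the earlier touch met the pack at 97 mm, so it is latched and stays down. I'll retract and take a final look.

>>> servo_tool:
  rows: "0 0 0 -1 0;0 0 0 -2 0;0 -0.5 0 -3 0;0 -1 0 -3 0;0 -1 0 -2 0;0 -0.5 0 -1 0;0 0 0 0 0;0 0 0 0 0"

```text
time_s: 25.45
tool_pos: [0.5454, -0.2166, 0.2282]
tcp_rot: [-0.06, 0.998, -0.0, 0.0]
ft_force: [-0.4, 0.2, -0.7]
finger_gap: 0.007
```

Run:
```python
from rig import *
from h import *
s,c=avg(sense,camera,3); goal(s,(.5158,-.2203,.1055),7.0)
cv2.imwrite(f"pics/wrist13.png",c["color"][:,:,::-1])
t=camera("top"); cv2.imwrite("pics/top13.png",t["color"][:,:,::-1])
cv2.imwrite("pics/wrist13b.png",cv2.resize(c["color"][85:215,190:320,::-1],(600,600),interpolation=cv2.INTER_CUBIC))
a=cv2.imread("pics/top0.png")[125:235,255:300].astype(int); b=t["color"][125:235,255:300,::-1].astype(int)
print("bystander diff",np.abs(a-b).max(2).mean(), (np.abs(a-b).max(2)>60).sum())
```

```text
std mm [0.08 0.02 0.18]
tcp [ 0.5449 -0.2165  0.2272] t 25.6 yaw 6.91 tilt 0.09 F [-0.12  0.05 -0.78] gap_mm 0.41
 shift cm [ 2.922 -0.034 12.177] roll -0.09  (shift axes before roll)
bystander diff 3.505252525252525 0
```

View pics/wrist13b.png

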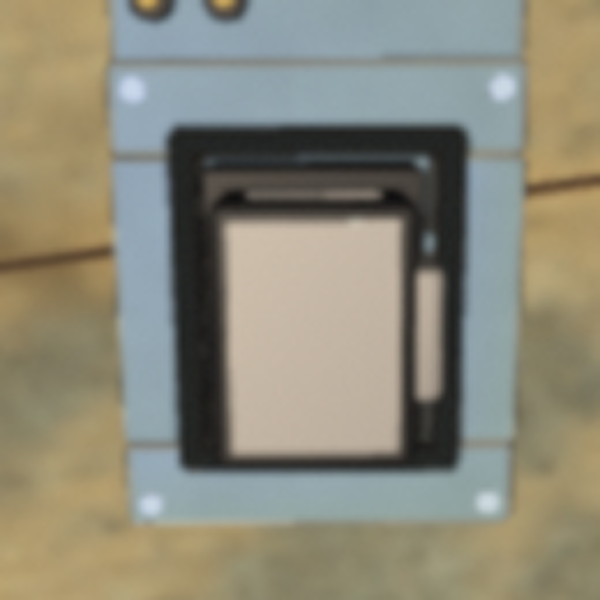

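The tab at (428,335) now stands fully proud, wider than before, and the pack sits lower and upright. The bystanders haven't moved. Handing in.

```bash
python3 -c "
from rig import *
print(hand_in())"
```

```text
the job is handed in; nothing more can be done
None
```

The battery pack is out of the charger and latched in the bench supply's well. I handed the job in at about 25.6 s; `hand_in()` gave no verdict.

- **Removal:** I squeezed the tab fully in at 18 N (gap 46.0 mm), lifted the pack straight out and carried it over upright.
- **First press:** I lowered the pack into the well and pressed it to the floor at about 15 N. When I let go, it did not latch. My size check in the picture had suggested it was seated, but a light touch on its top met it about 6 mm too high (97 mm).
- **Fix:** I pushed the top down with shut fingers. The hook rode over the lip at about 19–20 N and the pack met the solid floor. Downward force peaked at about 28 N (about 31 N with the sideways part), under the 40 N limit.
- **Last checks:** While backing off, the pack rose only about 1 mm and the force fell to 4 N. A second touch down to 94 mm met nothing, so it stayed down. The final picture shows the tab fully out and the pack upright. The hex keys and wrench show no change in the top view.

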